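# Fit the sprung guide roller into its bench stand

## Robot

A 7-joint arm with a two-finger parallel gripper is mounted at the origin on the work surface. World frame = base frame: x ahead of the robot, y to its left, z up, the work surface at z = 0. Lengths are in m, angles in rad, forces in N, time in s.
With the tool pointing down it reaches from about 0.425 to 0.875 m from the base axis. Payload 4.7 kg.
Tool frame: the origin (TCP) lies at the very end of the fingers, on their centre line; the grasp point (between the pads) lies 19 mm behind it; z points along the fingers, y is the direction in which the jaws open and shut (so a half turn about z gives the same grasp; the last joint's range is limited). The gripper opens to 85 mm and grips with 20 to 120 N. Pads are 22 mm wide; open, the fingers measure 114 mm over their backs; the gripper's body (76 mm by 85 mm) begins 54 mm behind the grasp point. The pads swing forward as they close: fully open they stand 13 mm farther back than shut.
Start: joints at [-1.269, 0.321, -0.07, 1.45, 0.023, 1.371, -0.057], TCP at [0.185, 0.623, 0.196] pointing down, gripper open.
Joint ranges: [-2.86, 2.86], [-0.3, 2.09], [-1.38, 1.24], [0.06, 2.45], [-1.56, 4.7], [0.09, 2.05], [-2.69, 2.69]. Speed limits (rad/s): [2.57, 2.57, 3.14, 3.14, 3.14, 3.14, 3.14].

## Interface

Orientations are given as a 3x3 rotation matrix whose columns are the frame's x, y, z axes.
In Python, from rig import env gives the robot as it stands.
- The arm moves only by the tool apply_moves, never from a script. Its argument "increments" is a list of rows, each a list of 5 numbers: the shift along the tool's x, y, z in m, then the turn about the tool's z in rad, then the opening in per cent of the stroke, from 0 (shut) to 100 (fully open). In form: [[tx, ty, tz, turn, hand], ...]. A call has 1 to 5 rows; each row is the pose to reach, as a shift and turn from the pose commanded when the call began, along the tool's axes at that moment; what a row does not reach only later rows make up. A row lasts 1/8 s, in which the tool goes at most 62.5 mm and 10.7 degrees, less where a joint would pass 70% of its speed; a pose out of reach is approached as far as the arm can. A call with a gripper value outside its range is refused whole. The fingers move at their own pace and stop on an object; the grip force is fixed at half the most. Time passes only in rows, so rows that repeat a pose let the fingers close. It gives the time, the measured TCP pose, the force and the opening at its end, in the units of the state.
- env.read_state(): the state, without advancing time (a new reading comes with each control period).
- env.snapshot(name): name is "scene" or "top" or "wrist"; returns the picture (420x560x3 uint8, red, green, blue); there is no depth.
- env.camera_info(name): a dict with "intrinsics" (3x3 intrinsics, pixels), "D" ([k1, k2, p1, p2, k3] as OpenCV has them; the pictures are not rectified), "xyz" and "rotation" of the camera in the world; the wrist camera has in their place "mount" (4x4, takes a point from camera to tool coordinates, whose origin is the TCP and whose axes are the flange's). Camera axes: x right, y down, z forward; pixel columns grow to the right and rows downward; lengths in m; the calibration is good to about 2 mm. A picture is of the moment at which its call begins: read the wrist's pose just before it. camera_info takes no time and is no camera call.
- env.hand_in(): hands the job in, once; it reports no verdict.
The state is a dict: "clock": time; "qpos": joint angles; "dq": joint speeds; "joint_torque": joint torques, N m; "ee_pos": TCP position; "tcp_rot": TCP orientation; "wrist_force": force on the tool from outside, world axes, zero at the start; "ft_torque": the same for the moment, N m; "grip_width": opening from 0.0 (shut) to 1.0 (fully open).
Only numpy, scipy, OpenCV 4.12 (cv2) and the standard library are available. Lean on these libraries where they do the work, as an engineer would, in place of code of your own. Each camera call takes 0.05 s, during which the arm holds its last target. There are 200 camera calls.

## Task

Fit the guide roller with the spring-loaded spindle into the grey bench stand: press its white spring nose in against the tall open-topped cup, bring the roller down, and let the spring push the steel pin fully home in the round cup, so that the roller hangs level between the two cups. Feel for the cups and press gently, since the stand must never be strained, then let go and leave the other things on the bench where they are.

Things in the scene. Friction and masses are not known exactly. Their poses are not given: they have to be found in the camera images.
- roller: Black guide roller with spindle, 190-310 g, lying on the bench. Its y axis is the roller axis; origin on it at mid-barrel. Barrel 40 mm in diameter, y = -35 to 35 mm: grip here, firmly, or it tips in the grip. An eight-sided flange at each end, 54 mm across flats, 6 mm thick, out to y = -41 and 41 mm: the axis lies 27 mm above the bench.
- pin_tip (a point): End of the roller's rigid steel pin, at y = -72 mm of the roller (axes as the roller's). The pin is 12 mm in diameter, tapered over its last 3 mm to 9 mm.
- collar_end (a point): Outer face of the steel collar (20 mm in diameter) at y = 50 mm of the roller, axes as the roller's. From it the slippery white nylon spring nose, 10 mm in diameter with a round tip, stands out along +y to y = 86 mm when free.
- nose (a joint): How far the spring nose is pressed in, m: 0 free, 0.025 at its hard stop. The spring pushes with 4 N as soon as the nose moves, plus 0.4 N per mm (14 N at the stop).
- stand: Fixed grey bench stand. Origin under the centre of its base plate (120 x 270 x 12 mm); cups in line along y at x = 0. Posts at y = -112 and 112 mm, 162 mm high, carry a yoke with both cups, clamped up to 14 mm higher or lower from case to case (not measured: feel for it): the seated roller axis is 92 mm, +-14, above the bench, with the roller's origin at y = 0. Takes 35 N, both cups added.
- round_cup (a point): On the stand (its axes), x = 0, y = -62 mm, z = 92 mm: rim of the round steel cup for the pin, at mid yoke setting (true height +-14 mm), cup centre 1.5 mm above the seated axis. Opens to +y; 24 mm outside, 17 mm inside, 10 mm deep. The pin clears the rim when the roller is 11 mm or more to +y of its seated place; it passes over the cup with its axis 22 mm or more above the seated axis.
- tall_cup (a point): On the stand (its axes), x = 0, y = 80 mm, z = 92 mm: the nose's tip rests here when seated, at mid settings (true height +-14 mm with the yoke, y +-3 mm, not measured). Flat wall facing -y, 50 mm wide, 20 mm below to 60 mm above the seated axis. On it a trough open at the top, 9 mm deep along y, 16 mm wide, floor 5 mm below the axis; guides widen it to 42 mm at 18 mm above.
- plain_roller: The unwanted black roller: same barrel and flanges but only a short collar at each end, no pin or nose; 100 mm long, origin on its axis at the middle; leave it.
- screwdriver: Screwdriver lying on the bench; leave it.
- connector: Black round connector, 32 mm wide, 34 mm high, in front of the stand; leave it.
- plug: Red plug, 22 x 34 x 16 mm, behind the stand; leave it.
- tape_roll: Black ring-shaped roll, 80 mm wide, 19 mm high; leave it.
- oil_bottle: White bottle, 48 mm wide, 110 mm high; leave it.
- parts_tray: Yellow tray, 130 x 180 x 50 mm; leave it.
- grease_can: Can, 60 mm wide, 70 mm high; leave it.
Mind the look-alikes: they are no part of the job. What is shaped like the roller but blue is not meant.

How it is judged:
On the way, in this order (a step that is already met when the one before it is completed fails the run):
1. the roller is lifted off the bench (height (world z) of roller above 0.06 m), for 0.1 s.
2. the spring nose is pressed in by more than 10 mm over the stand (value of joint nose above 0.01 m and horizontal distance between roller and stand below 0.05 m), for 0.1 s.
At the end, for the whole second after the job is handed in: The roller hangs still between the two cups: pin home in the round cup (roller's origin within 3 mm of y = 0 and 6 mm of x = 0 of the stand, axis 74 to 110 mm above the bench), its axis along the stand's y axis within 0.05 rad, the nose still pressed in by more than 1 mm in the other cup (y of roller in the frame of stand between -0.003 and 0.003 m and x of roller in the frame of stand between -0.006 and 0.006 m and z of roller in the frame of stand between 0.074 and 0.11 m and angle between the y axis of roller and the y axis of stand, either way round below 0.05 rad and value of joint nose above 0.001 m and linear speed of roller below 0.01 m/s); the robot touches nothing.
It fails at once if the roller presses on the stand with more than 35 N in all (contact force between roller and stand above 35 N).
It fails at once if the robot itself pushes on the stand with more than 15 N (contact force between any of the fingers, the arm and stand above 15 N).
It fails at once if another thing on the bench is moved by more than 30 mm (distance of any of plain_roller, screwdriver, connector, plug, tape_roll, oil_bottle, parts_tray, grease_can from where it was at the start of the episode above 0.03 m).
It also fails if it takes over 72 s, if anything falls off the work surface, if the arm or the gripper's body presses on something with over 40 N, if the wrist force passes 120 N, or if a joint passes its speed limit or range.

## Working session

There is one attempt and no reset: what is moved stays moved. The work goes in short steps, Python scripts to look and compute and a tool call to move; the robot and the scene stay as the last step left them, time stands still between calls to the robot, and variables do not carry over. Pictures are saved under pics/ and viewed, about 8 in all and at most 12, crops included, and the job is handed in when it is done.

Besides the shell and the picture viewer there is one more tool, called after ">>>" in YAML: its name, and indented under it one key for each argument. apply_moves: Moves the arm, as the interface text tells. Its arguments: {"type":"object","properties":{"increments":{"type":"array"}},"required":["increments"]}

```bash
ls; mkdir -p pics; python3 - <<'E'
from rig import env
import cv2, numpy as np
s=env.read_state(); print({k:np.round(v,4).tolist() for k,v in s.items()})
for n in ["top","scene"]:
    im=env.snapshot(n); cv2.imwrite(f"pics/{n}0.png",im[:,:,::-1])
    c=env.camera_info(n); print(n,{k:np.round(v,4).tolist() for k,v in c.items() if not isinstance(v,str)})
print(env.camera_info("wrist"))
E
```

```text
pics
{'clock': 0.0, 'qpos': [-1.2689, 0.3218, -0.0701, 1.4517, 0.0226, 1.3708, -0.0569], 'dq': [0.0002, 0.0008, 0.0004, -0.0026, -0.001, -0.0018, -0.0008], 'joint_torque': [-0.0001, -49.3576, -0.3823, -31.4333, 0.0128, 0.0114, -0.0], 'ee_pos': [0.1844, 0.6227, 0.1946], 'tcp_rot': [[-0.9589, 0.2838, -0.0005], [0.2838, 0.9589, -0.0019], [-0.0001, -0.0019, -1.0]], 'wrist_force': [0.1126, -0.4102, -0.273], 'ft_torque': [0.058, 0.0154, 0.0395], 'grip_width': 0.9991}
top {'intrinsics': [[419.1742, 0.0, 280.8044], [0.0, 419.1742, 209.658], [0.0, 0.0, 1.0]], 'D': [-0.121, 0.0, 0.0, 0.0, 0.0], 'xyz': [0.4076, -0.0147, 1.2385], 'rotation': [[-0.0009, -0.9981, 0.0619], [-0.9999, -0.0001, -0.0167], [0.0167, -0.0619, -0.9979]]}
scene {'intrinsics': [[382.7461, 0.0, 280.7033], [0.0, 382.7461, 210.4683], [0.0, 0.0, 1.0]], 'D': [-0.004, 0.0, 0.0, 0.0, 0.0], 'xyz': [1.0044, 0.2334, 0.8961], 'rotation': [[-0.4291, 0.7386, -0.5199], [0.9032, 0.3553, -0.2408], [0.0069, -0.5729, -0.8196]]}
{'intrinsics': array([[310.79988044,   0.        , 279.06038013],
       [  0.        , 310.79988044, 209.08255458],
       [  0.        ,   0.        ,   1.        ]]), 'D': array([-0.06650772,  0.        ,  0.        ,  0.        ,  0.        ]), 'mount': array([[-4.67502441e-04, -9.60991252e-01, -2.76578370e-01,
         7.01336647e-02],
       [ 9.99999813e-01, -5.58157616e-04,  2.49051409e-04,
         3.71807557e-04],
       [-3.93710549e-04, -2.76578202e-01,  9.60991333e-01,
        -1.76904445e-01],
       [ 0.00000000e+00,  0.00000000e+00,  0.00000000e+00,
         1.00000000e+00]])}
```

View pics/top0.png

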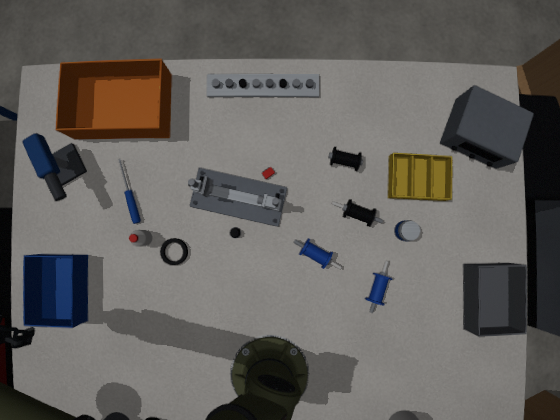

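View pics/scene0.png

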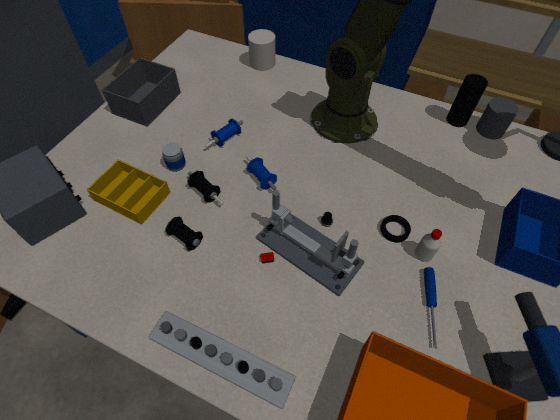

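The candidates in the top view are black (360,212) with long ends, black (345,158) with short collars, and blue (317,253) and (380,287). The one at (360,212) fits the description: it is black and has a pin and a nose. I'll confirm in an enlarged crop together with the stand.

```bash
python3 - <<'E'
import cv2, numpy as np
im=cv2.imread("pics/top0.png")
f=lambda a,s:cv2.resize(a,None,fx=s,fy=s,interpolation=cv2.INTER_CUBIC)
a=f(im[160:235,180:300],6); b=f(im[190:232,325:390],8)  # a 720x450
cv2.imwrite("pics/cropA.png",a); 
s=cv2.imread("pics/scene0.png")
c=f(s[160:215,180:230],6); d=f(s[180:300,245:375],4)
W=np.zeros((600,800,3),np.uint8)
W[:336,:520]=cv2.convertScaleAbs(b,alpha=1.8); 
W[:240,524:764]=cv2.convertScaleAbs(f(s[165:215,180:230],4.8),alpha=1.8)
cv2.imwrite("pics/cropB.png",W[:340]); cv2.imwrite("pics/cropC.png",f(s[180:300,245:375],5))
E
```

```text
(no output)
```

View pics/cropA.png

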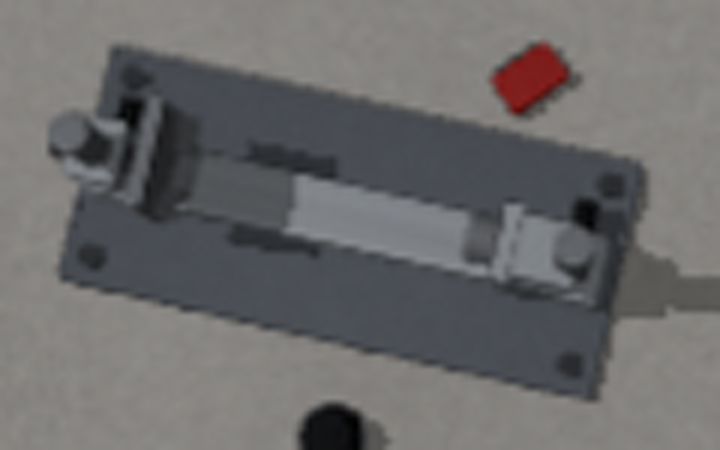

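View pics/cropB.png

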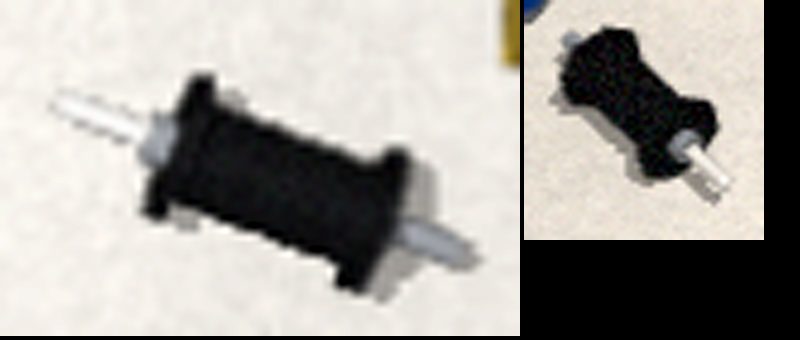

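The crop confirms it. The roller at top-view (360,212) is black, with the white nose at left (crop ≈(50,100)) and the steel pin at right (≈(475,262)). The stand's wide-walled tall cup is on the left (crop A ≈(150,155)), so roller and stand point the same way.

```bash
cat > h.py <<'E'
from rig import env
import cv2, numpy as np
def ray(cam,px,pose=None):
    c=env.camera_info(cam)
    p=cv2.undistortPoints(np.array(px,float).reshape(-1,1,2),c["intrinsics"],c["D"]).reshape(-1,2)
    d=np.c_[p,np.ones(len(p))]
    if cam=="wrist":
        s=pose or env.read_state(); R=np.array(s["tcp_rot"]); M=c["mount"]
        return R@M[:3,3]+np.array(s["ee_pos"]), d@(R@M[:3,:3]).T
    return np.array(c["xyz"]), d@np.array(c["rotation"]).T
def onplane(cam,px,z,pose=None):
    o,d=ray(cam,px,pose); return o+d*((z-o[2])/d[:,2])[:,None]
def project(cam,P,pose=None):
    c=env.camera_info(cam); P=np.atleast_2d(P).astype(float)
    if cam=="wrist":
        s=pose or env.read_state(); R=np.array(s["tcp_rot"]); M=c["mount"]
        C=R@M[:3,:3]; o=R@M[:3,3]+np.array(s["ee_pos"])
    else: C=np.array(c["rotation"]); o=np.array(c["xyz"])
    Q=(P-o)@C
    return cv2.projectPoints(Q,np.zeros(3),np.zeros(3),c["intrinsics"],c["D"])[0].reshape(-1,2)
def need(xyz,ang,verb=True):
    "shift in tool axes and turn to bring TCP to xyz, tool x at ang (deg)"
    s=env.read_state(); R=np.array(s["tcp_rot"])
    sh=R.T@(np.array(xyz)-s["ee_pos"]); a=np.degrees(np.arctan2(R[1,0],R[0,0]))
    t=-np.radians((ang-a+180)%360-180)
    print("need",np.round(sh,4),"turn",round(t,4),"| tcp",np.round(s["ee_pos"],4),"ang",round(a,2),"F",np.round(s["wrist_force"],1),"grip",round(float(s["grip_width"]),3),"t",s["clock"])
E
python3 - <<'E'
from h import *
A=lambda p:np.array(p)/6+[180,160]-[.4,.4]
B=lambda p:np.array(p)/8+[325,190]-[.4,.4]
c=onplane("top",A([(115,45),(645,162),(597,400),(62,278)]),.012)
print(np.round(c,4)); o=c.mean(0)
l=[np.linalg.norm(c[i]-c[(i+1)%4]) for i in range(4)]
y=(c[0]-c[1])+(c[3]-c[2]); print("stand",o,"ang",np.degrees(np.arctan2(y[1],y[0])),l)
q=onplane("top",B([(50,100),(475,262)]),.027); print(q,np.linalg.norm(q[0]-q[1]))
d=q[0]-q[1]; u=d/np.linalg.norm(d)
print("roller from tips",(q[0]-.086*u),q[1]+.072*u,"ang",np.degrees(np.arctan2(d[1],d[0])))
fl=onplane("top",B([(203,78),(405,152),(152,215),(350,290)]),.034);print("flange corners mean",fl.mean(0))
d=fl[0]+fl[2]-fl[1]-fl[3];print(np.degrees(np.arctan2(d[1],d[0])))
need([*q.mean(0)[:2],.2],70)
E
```

```text
[[ 0.6098  0.2075  0.012 ]
 [ 0.5517 -0.0538  0.012 ]
 [ 0.435  -0.0301  0.012 ]
 [ 0.4946  0.232   0.012 ]]
stand [0.52277303 0.0888885  0.012     ] ang 77.32166904269185 [np.float64(0.2676157031631206), np.float64(0.11905891203893101), np.float64(0.26884105037515754), np.float64(0.11777082190144192)]
[[ 0.50479111 -0.18061046  0.027     ]
 [ 0.44557482 -0.33667489  0.027     ]] 0.16692116065010604
roller from tips [ 0.47428209 -0.26101693  0.027     ] [ 0.47111726 -0.26935784  0.027     ] ang 69.22150674364377
flange corners mean [ 0.47389508 -0.26250354  0.034     ]
69.66406348815364
need [-0.529  -0.7626 -0.0039] turn 1.632 | tcp [0.1844 0.6227 0.1947] ang 163.51 F [-0.5  0.2  0.5] grip 0.998 t 0.1
```

>>> apply_moves:
  increments:
    - [-0.048,-0.035,-0.01,0.18,100]
    - [-0.096,-0.07,-0.02,0.36,100]
    - [-0.144,-0.105,-0.03,0.54,100]
    - [-0.192,-0.14,-0.04,0.72,100]
    - [-0.24,-0.175,-0.04,0.9,100]

```text
clock: 0.72
ee_pos: [0.3662, 0.3859, 0.2364]
tcp_rot: [[-0.368, 0.93, 0.001], [0.93, 0.368, 0.001], [0.001, 0.001, -1.0]]
wrist_force: [1.5, 0.2, -0.7]
grip_width: 0.998
```

```bash
python3 -c "
from h import *
need([.47,.15,.235],70);need([.44,-.265,.2],69.5)"
```

```text
need [-0.2575  0.0096  0.0012] turn 0.7262 | tcp [0.3662 0.3859 0.2364] ang 111.61 F [ 1.5  0.2 -0.7] grip 0.998 t 0.725
need [-0.6323 -0.1711  0.0357] turn 0.7349 | tcp [0.3662 0.3859 0.2364] ang 111.61 F [ 1.5  0.2 -0.7] grip 0.998 t 0.725
```

>>> apply_moves:
  increments:
    - [-0.06,0.002,0,0.15,100]
    - [-0.12,0.004,0,0.3,100]
    - [-0.18,0.006,0,0.45,100]
    - [-0.24,0.0,0,0.6,100]
    - [-0.3,-0.02,0,0.735,100]

```text
clock: 1.35
ee_pos: [0.4589, 0.1002, 0.2353]
tcp_rot: [[0.349, 0.937, -0.0], [0.937, -0.349, -0.0], [-0.0, 0.0, -1.0]]
wrist_force: [0.7, 0.1, 0.6]
grip_width: 1.003
```

```bash
python3 -c "
from h import *
need([.44,-.265,.2],69.5)"
```

```text
need [-0.3488  0.1099  0.0355] turn 0.0009 | tcp [0.4589 0.1002 0.2353] ang 69.55 F [0.7 0.1 0.6] grip 1.003 t 1.35
```

>>> apply_moves:
  increments:
    - [-0.057,0.023,0,0,100]
    - [-0.114,0.047,0,0,100]
    - [-0.171,0.07,0.02,0,100]
    - [-0.228,0.094,0.04,0,100]
    - [-0.285,0.117,0.05,0,100]

```text
clock: 1.98
ee_pos: [0.4692, -0.2025, 0.1855]
tcp_rot: [[0.344, 0.939, -0.0], [0.939, -0.344, 0.001], [0.001, -0.001, -1.0]]
wrist_force: [1.7, 1.0, -1.2]
grip_width: 1.002
```

>>> apply_moves:
  increments:
    - [-0.04,0.018,0.015,0,100]
    - [-0.04,0.018,0.015,0,100]
    - [-0.04,0.018,0.015,0,100]

```text
clock: 2.35
ee_pos: [0.473, -0.2441, 0.1711]
tcp_rot: [[0.344, 0.939, -0.001], [0.939, -0.344, 0.001], [0.0, -0.001, -1.0]]
wrist_force: [0.1, 0.5, 1.7]
grip_width: 1.001
```

```bash
python3 - <<'E'
from h import *
need([.473,-.265,.17],69.5)
im=env.snapshot("wrist"); cv2.imwrite("pics/w1.png",cv2.convertScaleAbs(im[:,:,::-1],alpha=1.5))
P=[[.473,-.265,.027]]; print(project("wrist",P))
E
```

```text
need [-0.0196  0.0072  0.0011] turn 0.0061 | tcp [ 0.473  -0.2441  0.1711] ang 69.85 F [0.1 0.5 1.7] grip 1.001 t 2.35
[[285.6857824  207.91819042]]
```

View pics/w1.png

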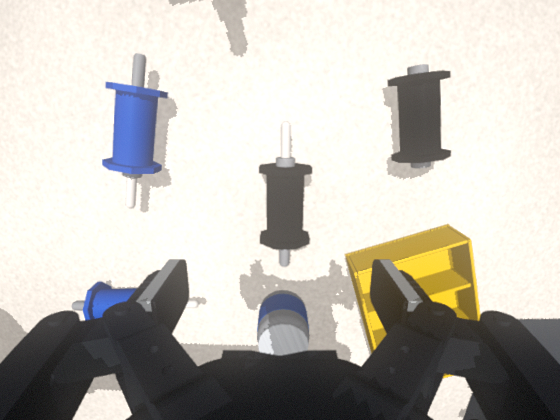

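The wrist view shows the wanted roller with its nose tip at (286,123), pin tip at (285,264) and barrel edges at x≈268 and 304. The can is at (283,315) and the tray at (415,290), both close to where the fingers will go, so I'll compute positions.

```bash
python3 - <<'E'
from h import *
q=onplane("wrist",[(286,123),(285,265),(286,159),(284,160),(284,250)],.027)
d=q[0]-q[1];u=d/np.linalg.norm(d);print(q[:2],np.linalg.norm(d),"ang",np.degrees(np.arctan2(d[1],d[0])))
c0=q[0]-.086*u;c1=q[1]+.072*u;print(c0,c1)
s=env.read_state();print("tcp px",project("wrist",[s["ee_pos"]]))
rel=lambda P:(P-s["ee_pos"])@np.array(s["tcp_rot"])
c=(c0+c1)/2
def R(P):
    P=np.array(P)-c; v=np.array([-u[1],u[0],0]); return np.c_[P@u,P@v]*1000
print("can top center (wrist guess), rel roller along/across mm",R(onplane("wrist",[(281,303),(258,315),(308,315)],.07)))
print("can top view",R(onplane("top",[(407,229),(396,229),(420,229)],.07)))
print("tray corners top z.05",R(onplane("top",[(390,154),(389,199),(452,200)],.05)))
print("tray wrist",R(onplane("wrist",[(347,255),(450,226)],.05)))
E
```

```text
[[ 0.50318406 -0.18195785  0.027     ]
 [ 0.44950174 -0.32819311  0.027     ]] 0.15577721967434743 ang 69.8420342438023
[ 0.47354764 -0.26269002  0.027     ] [ 0.47431363 -0.26060339  0.027     ]
tcp px [[279.02588173 240.18151535]]
can top center (wrist guess), rel roller along/across mm [[ -92.77693759    4.70188562]
 [-107.29308363   28.61957683]
 [-107.23796298  -23.48435903]]
can top view [[-138.76338032    0.94732177]
 [-108.74468129   11.831431  ]
 [-174.52269045  -12.00393434]]
tray corners top z.05 [[ -26.67931827 -190.46369205]
 [ -66.42498513  -65.06107178]
 [-244.99089201 -128.02054398]]
tray wrist [[ -48.12588805  -64.41349459]
 [ -16.16476949 -170.33809782]]
```

>>> apply_moves:
  increments:
    - [-0.016,0.007,0.05,0,100]
    - [-0.016,0.007,0.1,0,100]
    - [-0.016,0.007,0.13,0,100]
    - [-0.016,0.007,0.13,0,100]

```text
clock: 2.9
ee_pos: [0.473, -0.2598, 0.0398]
tcp_rot: [[0.342, 0.94, -0.004], [0.94, -0.342, 0.002], [0.001, -0.004, -1.0]]
wrist_force: [0.4, -0.6, 0.6]
grip_width: 0.998
```

```bash
python3 -c "
from h import *
need([.474,-.2617,.007],69.84)"
```

```text
need [-0.0015  0.0018  0.0327] turn 0.0023 | tcp [ 0.473  -0.2598  0.0398] ang 69.97 F [ 0.4 -0.6  0.6] grip 0.998 t 2.9
```

>>> apply_moves:
  increments:
    - [-0.0015,0.0015,0.02,0,100]
    - [-0.0015,0.0015,0.033,0,100]
    - [-0.0015,0.0015,0.033,0,100]
    - [-0.0015,0.0015,0.033,0,0]
    - [-0.0015,0.0015,0.033,0,0]

```text
clock: 3.52
ee_pos: [0.4754, -0.2646, 0.009]
tcp_rot: [[0.345, 0.939, 0.001], [0.939, -0.345, -0.0], [0.0, 0.001, -1.0]]
wrist_force: [0.5, 0.2, -0.0]
grip_width: 0.605
```

>>> apply_moves:
  increments:
    - [0,0,0,0,0]
    - [0,0,0,0,0]
    - [0,0,0,0,0]
    - [0,0,0,0,0]

```text
clock: 4.03
ee_pos: [0.4784, -0.2662, 0.0124]
tcp_rot: [[0.345, 0.939, 0.007], [0.939, -0.345, -0.001], [0.001, 0.007, -1.0]]
wrist_force: [-2.7, 0.9, 21.3]
grip_width: 0.003
```

```bash
python3 - <<'E'
from h import *
w=env.snapshot("wrist")[:,:,::-1]; t=env.snapshot("scene")[:,:,::-1]
f=lambda a,s:cv2.resize(a,None,fx=s,fy=s,interpolation=cv2.INTER_CUBIC)
W=np.zeros((420,800,3),np.uint8); W[:,:400]=cv2.convertScaleAbs(w[:,80:480],alpha=1.5)
W[:400,400:]=cv2.convertScaleAbs(f(t[140:240,150:250],4),alpha=1.5)
cv2.imwrite("pics/g1.png",W)
E
```

```text
(no output)
```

View pics/g1.png

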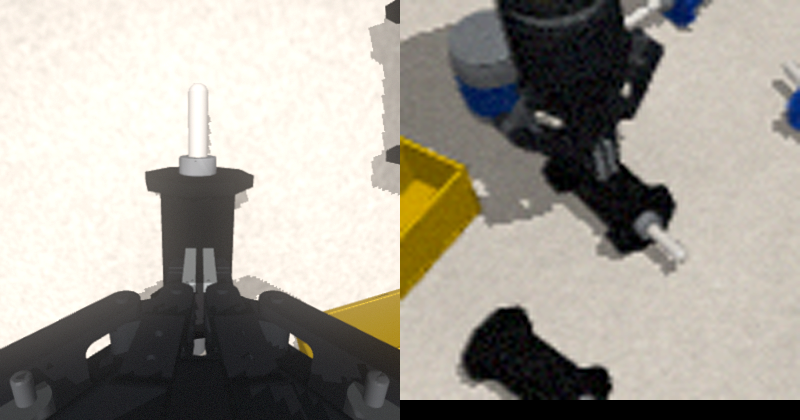

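The gripper shut on top of the barrel: the grip reads 0 with 21 N upward. From the wrist pictures, the real finger ends sit about 30 mm behind the reported TCP, both open in w1 and shut in g1. I'll back off, open, look again and allow for that.

>>> apply_moves:
  increments:
    - [0,0,-0.03,0,0]
    - [0,0,-0.06,0,50]
    - [0,0,-0.08,0,100]
    - [0,0,-0.08,0,100]
    - [0,0,-0.08,0,100]

```text
clock: 4.75
ee_pos: [0.4745, -0.2637, 0.0875]
tcp_rot: [[0.344, 0.939, -0.001], [0.939, -0.344, 0.001], [0.0, -0.001, -1.0]]
wrist_force: [0.1, 0.6, -0.5]
grip_width: 0.847
```

>>> apply_moves:
  increments:
    - [0,0,0,0,100]
    - [0,0,0,0,100]
    - [0,0,0,0,100]

```text
clock: 5.12
ee_pos: [0.4747, -0.2643, 0.0881]
tcp_rot: [[0.345, 0.939, -0.001], [0.939, -0.345, 0.0], [-0.0, -0.001, -1.0]]
wrist_force: [-0.7, -0.1, 0.6]
grip_width: 0.997
```

```bash
python3 - <<'E'
from h import *
need([.474,-.2617,.09],69.84)
w=env.snapshot("wrist")[:,:,::-1]
cv2.imwrite("pics/w2.png",cv2.convertScaleAbs(w,alpha=2))
E
```

```text
need [ 0.0022 -0.0016 -0.0019] turn -0.0002 | tcp [ 0.4747 -0.2643  0.0881] ang 69.83 F [-0.7 -0.1  0.6] grip 0.997 t 5.125
```

View pics/w2.png

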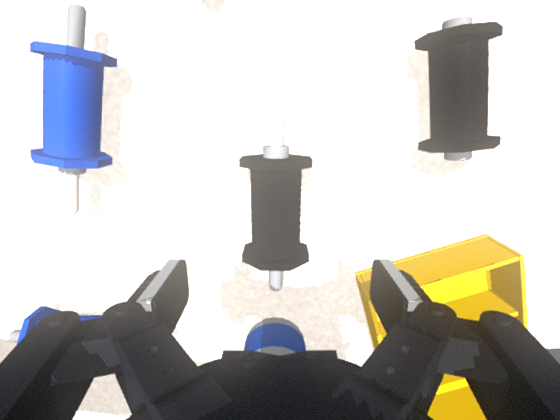

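The roller is still flat: collar end at (276,147), pin tip at (276,289), barrel columns 251–301. The finger ends are at (187,262) and (373,262).

```bash
python3 - <<'E'
from h import *
q=onplane("wrist",[(276,147),(276,289)],.027)
d=q[0]-q[1];L=np.linalg.norm(d);u=d/L;print(q,L,"ang",np.degrees(np.arctan2(d[1],d[0])),q[0]-.05*u,q[1]+.072*u)
c=(q[0]-.05*u+q[1]+.072*u)/2; need([c[0],c[1],-.02],69.84)
# best height fit L=.122
for z in (.017,.037): 
    q=onplane("wrist",[(276,147),(276,289)],z);print(z,np.linalg.norm(q[0]-q[1]))
E
```

```text
[[ 0.490235   -0.21571195  0.027     ]
 [ 0.44822315 -0.32892437  0.027     ]] 0.12075615058978793 ang 69.64068199370743 [ 0.47283968 -0.26258841  0.027     ] [ 0.47327242 -0.26142226  0.027     ]
need [ 0.0016 -0.0024  0.1082] turn -0.0002 | tcp [ 0.4748 -0.2643  0.0882] ang 69.83 F [-0.3  0.3  0.6] grip 1.004 t 5.175
0.017 0.1258281148118762
0.037 0.11568418636769973
```

>>> apply_moves:
  increments:
    - [0.0015,-0.0025,0.04,0,100]
    - [0.0015,-0.0025,0.075,0,100]
    - [0.0015,-0.0025,0.09,0,100]
    - [0.0015,-0.0025,0.09,0,100]

```text
clock: 5.68
ee_pos: [0.4726, -0.2621, -0.0021]
tcp_rot: [[0.345, 0.939, -0.002], [0.939, -0.345, 0.0], [-0.001, -0.002, -1.0]]
wrist_force: [-0.6, -0.2, 0.6]
grip_width: 1.002
```

>>> apply_moves:
  increments:
    - [0,0,0.006,0,100]
    - [0,0,0.011,0,100]
    - [0,0,0.016,0,100]
    - [0,0,0.018,0,100]

```text
clock: 6.18
ee_pos: [0.4731, -0.2619, -0.0197]
tcp_rot: [[0.345, 0.939, -0.0], [0.939, -0.345, 0.0], [0.0, -0.0, -1.0]]
wrist_force: [-0.5, -0.4, 0.3]
grip_width: 0.996
```

>>> apply_moves:
  increments:
    - [0,0,0,0,0]
    - [0,0,0,0,0]
    - [0,0,0,0,0]
    - [0,0,0,0,0]
    - [0,0,0,0,0]

```text
clock: 6.8
ee_pos: [0.4736, -0.2622, -0.0191]
tcp_rot: [[0.345, 0.939, 0.001], [0.939, -0.345, -0.0], [0.0, 0.001, -1.0]]
wrist_force: [-0.6, 0.7, 5.9]
grip_width: 0.447
```

>>> apply_moves:
  increments:
    - [0,0,0,0,0]
    - [0,0,0,0,0]

```text
clock: 7.05
ee_pos: [0.4736, -0.2622, -0.0191]
tcp_rot: [[0.345, 0.939, 0.001], [0.939, -0.345, -0.0], [0.0, 0.001, -1.0]]
wrist_force: [-1.2, 1.2, 5.5]
grip_width: 0.445
```

>>> apply_moves:
  increments:
    - [0,0,0,0,65]
    - [0,0,0,0,65]
    - [0,0,0.006,0,65]
    - [0,0,0.006,0,65]
    - [0,0,0.006,0,0]

```text
clock: 7.68
ee_pos: [0.4731, -0.2621, -0.0256]
tcp_rot: [[0.345, 0.939, -0.0], [0.939, -0.345, 0.0], [-0.0, -0.0, -1.0]]
wrist_force: [-6.1, 1.7, 17.6]
grip_width: 0.455
```

>>> apply_moves:
  increments:
    - [0,0,0,0,0]
    - [0,0,0,0,0]
    - [0,0,0,0,0]
    - [0,0,0,0,0]
    - [0,0,0,0,0]

```text
clock: 8.3
ee_pos: [0.4732, -0.2621, -0.0254]
tcp_rot: [[0.345, 0.939, 0.0], [0.939, -0.345, 0.0], [0.0, 0.0, -1.0]]
wrist_force: [-0.6, 0.6, 3.4]
grip_width: 0.451
```

>>> apply_moves:
  increments:
    - [0,0,-0.02,0,0]
    - [0,0,-0.05,0,0]
    - [0,0,-0.09,0,0]
    - [0,0,-0.09,0,0]

```text
clock: 8.8
ee_pos: [0.4756, -0.2633, 0.0679]
tcp_rot: [[0.345, 0.939, 0.007], [0.939, -0.345, -0.001], [0.001, 0.007, -1.0]]
wrist_force: [0.9, 0.0, -3.7]
grip_width: 0.452
```

>>> apply_moves:
  increments:
    - [0,0,-0.05,0,0]
    - [0,0,-0.095,0,0]
    - [0.03,-0.007,-0.115,0,0]
    - [0.07,-0.015,-0.115,0,0]
    - [0.12,-0.026,-0.115,-0.03,0]

```text
clock: 9.43
ee_pos: [0.4894, -0.1399, 0.179]
tcp_rot: [[0.318, 0.948, -0.0], [0.948, -0.318, 0.0], [0.0, -0.0, -1.0]]
wrist_force: [1.7, 0.7, -3.2]
grip_width: 0.449
```

```bash
python3 -c "
from h import *
need([.5228,.0889,.18],77.3)"
```

```text
need [ 0.2275 -0.0411 -0.001 ] turn -0.1019 | tcp [ 0.4894 -0.1399  0.179 ] ang 71.46 F [ 1.7  0.7 -3.2] grip 0.449 t 9.425
```

>>> apply_moves:
  increments:
    - [0.055,-0.01,0,-0.025,0]
    - [0.11,-0.02,0,-0.05,0]
    - [0.165,-0.03,0,-0.075,0]
    - [0.2,-0.036,0,-0.1,0]
    - [0.21,-0.038,0,-0.102,0]

```text
clock: 10.05
ee_pos: [0.5201, 0.0729, 0.1786]
tcp_rot: [[0.214, 0.977, -0.001], [0.977, -0.214, -0.001], [-0.001, -0.001, -1.0]]
wrist_force: [-0.1, -1.0, -2.7]
grip_width: 0.45
```

>>> apply_moves:
  increments:
    - [0,0,0,0,0]

```text
clock: 10.18
ee_pos: [0.5204, 0.0697, 0.179]
tcp_rot: [[0.219, 0.976, -0.001], [0.976, -0.219, -0.001], [-0.002, -0.0, -1.0]]
wrist_force: [0.6, -0.9, -3.1]
grip_width: 0.448
```

```bash
python3 - <<'E'
from h import *
need([.5228,.0889,.18],77.3)
w=env.snapshot("wrist")[:,:,::-1]; t=env.snapshot("scene")[:,:,::-1]
cv2.imwrite("pics/w3raw.png",w);cv2.imwrite("pics/s3raw.png",t)
W=np.zeros((600,800,3),np.uint8); W[:546,:728]=cv2.convertScaleAbs(cv2.resize(w,None,fx=1.3,fy=1.3,interpolation=cv2.INTER_CUBIC),alpha=1.8)
cv2.imwrite("pics/w3.png",W[:546,:728])
E
```

```text
need [ 0.0192 -0.0019 -0.001 ] turn 0.001 | tcp [0.5204 0.0697 0.179 ] ang 77.36 F [ 0.6 -0.9 -3.1] grip 0.448 t 10.175
```

View pics/w3.png

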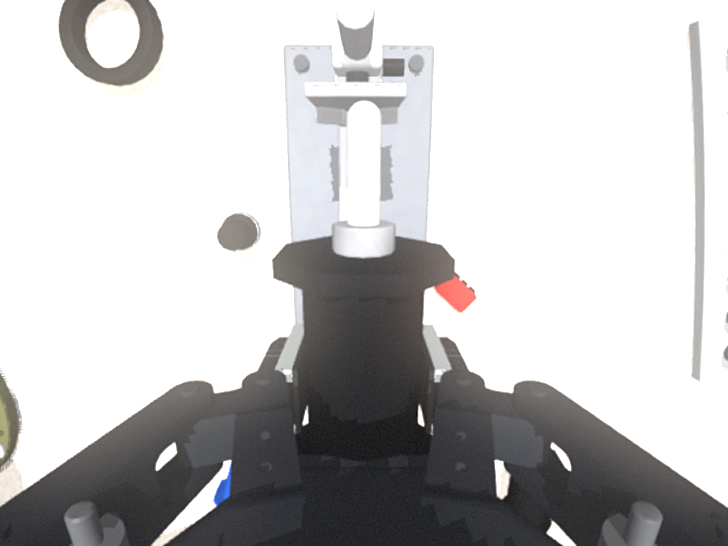

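The held roller looks square and level. In this 1.3x picture the nose tip is at (364,102), the collar edges at x 333–396, the tall-cup wall top spans (306,83)–(406,83), and the plate's near corners are (286,46) and (433,46). Next I'll measure the stand relative to the tool.

```bash
cat >> h.py <<'E'
def totool(P,pose=None):
    s=pose or env.read_state(); return (np.array(P)-s["ee_pos"])@np.array(s["tcp_rot"])
E
python3 - <<'E'
from h import *
im=cv2.imread("pics/w3raw.png").astype(float).mean(2)
g=cv2.GaussianBlur(im,(3,3),0)
def edge(r,lo,hi,sign):
    d=np.diff(g[r,lo:hi])*sign; k=int(np.argmax(d)); return lo+k+.5,d[k]
L=[];Rr=[]
for r in range(50,180,10):
    a,da=edge(r,205,240,-1); b,db=edge(r,318,350,1)
    L.append((a,r));Rr.append((b,r)); print(r,a,round(da),b,round(db))
for n,E_ in (("L",L),("R",Rr)):
    P=totool(onplane("wrist",E_,.012))*1000
    k=np.polyfit(P[:,0],P[:,1],1); res=P[:,1]-np.polyval(k,P[:,0])
    good=abs(res)<3; k=np.polyfit(P[good,0],P[good,1],1)
    print(n,"y=",k,"angle deg",np.degrees(np.arctan(k[0])),np.round(res,1))
print("corners",totool(onplane("wrist",np.array([(286,46),(433,46)])/1.3,.012))*1000)
for z in (.138,.145,.152,.159,.166):
    P=totool(onplane("wrist",np.array([(306,83),(406,83),(356,84)])/1.3,z))*1000
    print("wall",z,P[:,:2].round(1).tolist(),"width",P[1,1]-P[0,1])
for h in (.04,.045,.05,.055):
    P=totool(onplane("wrist",np.array([(364,102),(347,120),(381,120),(333,230),(396,230)])/1.3,.179+h))*1000
    print("roller h",h,"tip",P[0].round(1),"nosew",P[2,1]-P[1,1],"collar",P[3:].round(1).tolist())
E
```

```text
50 217.5 32 333.5 28
60 217.5 26 333.5 28
70 218.5 28 333.5 27
80 218.5 28 332.5 28
90 218.5 25 332.5 33
100 219.5 28 331.5 27
110 219.5 28 331.5 33
120 220.5 29 330.5 26
130 220.5 33 330.5 31
140 221.5 25 329.5 25
150 221.5 26 329.5 30
160 221.5 24 329.5 26
170 222.5 29 328.5 29
L y= [ 1.64777708e-03 -6.31991663e+01] angle deg 0.09441058697912538 [ 0.1 -0.3  0.4 -0.  -0.5  0.2 -0.3  0.4 -0.1  0.5  0.  -0.5  0.1]
R y= [6.81538790e-03 5.51316183e+01] angle deg 0.390486916342414 [-0.3  0.1  0.5 -0.1  0.3 -0.3  0.2 -0.4  0.1 -0.5 -0.   0.5 -0.1]
corners [[154.90780749 -59.75895985 167.19197957]
 [154.77748184  54.85089632 167.18695611]]
wall 0.138 [[106.6, -28.4], [106.5, 21.8], [106.0, -3.3]] width 50.23751585775011
wall 0.145 [[105.5, -27.5], [105.4, 21.1], [104.9, -3.2]] width 48.62573297733205
wall 0.152 [[104.3, -26.6], [104.2, 20.4], [103.7, -3.1]] width 47.0139500969141
wall 0.159 [[103.1, -25.7], [103.1, 19.7], [102.6, -3.0]] width 45.40216721649615
wall 0.166 [[102.0, -24.7], [101.9, 19.0], [101.5, -2.8]] width 43.79038433607809
roller h 0.04 tip [ 87.5   0.5 -39.7] nosew 10.935168979115252 collar [[46.1, -10.1, -39.7], [46.1, 11.5, -39.7]]
roller h 0.045 tip [ 86.8   0.5 -44.7] nosew 10.536605779308072 collar [[47.0, -9.7, -44.7], [47.0, 11.1, -44.7]]
roller h 0.05 tip [ 86.2   0.5 -49.7] nosew 10.138042579500883 collar [[47.9, -9.4, -49.7], [47.9, 10.7, -49.7]]
roller h 0.055 tip [ 85.6   0.5 -54.7] nosew 9.739479379693694 collar [[48.8, -9.0, -54.7], [48.8, 10.3, -54.7]]
```

>>> apply_moves:
  increments:
    - [0.0065,-0.0043,0,0.004,0]
    - [0.0065,-0.0043,0.03,0.004,0]
    - [0.0065,-0.0043,0.06,0.004,0]
    - [0.0065,-0.0043,0.09,0.004,0]
    - [0.0065,-0.0043,0.105,0.004,0]

```text
clock: 10.9
ee_pos: [0.5166, 0.0775, 0.0731]
tcp_rot: [[0.223, 0.975, -0.002], [0.975, -0.223, -0.0], [-0.001, -0.002, -1.0]]
wrist_force: [-0.3, 0.6, -2.8]
grip_width: 0.451
```

>>> apply_moves:
  increments:
    - [0,0,0,0,0]
    - [0,0,0,0,0]

```text
clock: 11.15
ee_pos: [0.5188, 0.0782, 0.0757]
tcp_rot: [[0.222, 0.975, 0.002], [0.975, -0.222, 0.001], [0.001, 0.002, -1.0]]
wrist_force: [0.8, 0.1, -2.4]
grip_width: 0.448
```

```bash
cat >> h.py <<'E'
# stand frame from picture w3: tcp (0.5204,0.0697) axes ang 77.36; stand origin at tool (19.8,-3.8)mm, roller at tool(.2,.6)
import json
def stand():
    a=np.radians(77.36); X=np.array([np.cos(a),np.sin(a)]); Y=np.array([np.sin(a),-np.cos(a)])
    O=np.array([.5204,.0697])+.0198*X-.0038*Y
    b=a-.0042; Ys=np.array([np.cos(b),np.sin(b)]); Xs=np.array([Ys[1],-Ys[0]]); return O,Xs,Ys,b
def where():
    s=env.read_state(); R=np.array(s["tcp_rot"]); P=np.array(s["ee_pos"])+R@[.0002,.0006,-.051]
    O,Xs,Ys,b=stand(); d=P[:2]-O; f=np.array(s["wrist_force"])
    print("roller stand x %.1f y %.1f axis z %.1f mm | dAng %.2f deg | F x %.1f y %.1f z %.1f | tilt %s grip %.3f t %.2f"%(d@Xs*1e3,d@Ys*1e3,P[2]*1e3,np.degrees(np.arctan2(R[1,0],R[0,0])-b),f[:2]@Xs,f[:2]@Ys,f[2],R[2].round(4),s["grip_width"],s["clock"]), "T",np.round(s["ft_torque"],2))
E
python3 -c "
from h import *
where()"
```

```text
roller stand x 0.9 y -11.7 axis z 126.7 mm | dAng 0.03 deg | F x 0.8 y 0.3 z -2.4 | tilt [ 0.0012  0.0018 -1.    ] grip 0.448 t 11.15 T [-0.04  0.    0.04]
```

>>> apply_moves:
  increments:
    - [0.004,-0.001,0,0,0]
    - [0.008,-0.001,0,0,0]
    - [0.012,-0.001,0,0,0]
    - [0.015,-0.001,0,0,0]
    - [0.015,-0.001,0,0,0]

```text
clock: 11.78
ee_pos: [0.5198, 0.0906, 0.0744]
tcp_rot: [[0.223, 0.975, -0.001], [0.975, -0.223, -0.003], [-0.003, -0.0, -1.0]]
wrist_force: [-1.1, -7.0, -1.9]
grip_width: 0.451
```

```bash
python3 -c "
from h import *
where()"
```

```text
roller stand x -0.7 y 0.9 axis z 125.4 mm | dAng -0.02 deg | F x 0.5 y -7.0 z -1.9 | tilt [-3.2e-03 -3.0e-04 -1.0e+00] grip 0.451 t 11.78 T [-1.37  0.31 -0.02]
```

>>> apply_moves:
  increments:
    - [0.004,0.0005,0,0,0]
    - [0.008,0.0005,0,0,0]
    - [0.011,0.0005,0,0,0]
    - [0.011,0.0005,0,0,0]

```text
clock: 12.28
ee_pos: [0.522, 0.0993, 0.074]
tcp_rot: [[0.224, 0.975, -0.003], [0.975, -0.224, -0.005], [-0.006, -0.002, -1.0]]
wrist_force: [-2.9, -10.3, -1.3]
grip_width: 0.446
```

```bash
python3 -c "
from h import *
where()"
```

```text
roller stand x -0.5 y 10.0 axis z 125.0 mm | dAng -0.07 deg | F x -0.5 y -10.7 z -1.3 | tilt [-0.0059 -0.0017 -1.    ] grip 0.446 t 12.28 T [-1.98  0.54  0.09]
```

>>> apply_moves:
  increments:
    - [0.004,0,0,0,0]
    - [0.0045,0,0.005,0,0]
    - [0.0045,0,0.011,0,0]
    - [0.0045,0,0.017,0,0]
    - [0.0045,0,0.022,0,0]

```text
clock: 12.9
ee_pos: [0.5238, 0.1028, 0.0525]
tcp_rot: [[0.225, 0.974, -0.002], [0.974, -0.225, -0.006], [-0.006, -0.0, -1.0]]
wrist_force: [-2.5, -12.7, 2.3]
grip_width: 0.447
```

```bash
python3 -c "
from h import *
where()"
```

```text
roller stand x 0.4 y 13.7 axis z 103.4 mm | dAng -0.14 deg | F x 0.4 y -12.9 z 2.3 | tilt [-5.8e-03 -2.0e-04 -1.0e+00] grip 0.447 t 12.90 T [-2.16  0.48 -0.07]
```

>>> apply_moves:
  increments:
    - [-0.001,-0.0005,0.003,0,0]
    - [-0.001,-0.0005,0.006,0,0]
    - [-0.001,-0.0005,0.009,0,0]

```text
clock: 13.28
ee_pos: [0.5228, 0.102, 0.0433]
tcp_rot: [[0.225, 0.974, -0.002], [0.974, -0.225, -0.005], [-0.006, -0.001, -1.0]]
wrist_force: [-3.5, -11.8, 1.1]
grip_width: 0.453
```

```bash
python3 -c "
from h import *
where()"
```

```text
roller stand x -0.3 y 12.8 axis z 94.3 mm | dAng -0.13 deg | F x -0.7 y -12.3 z 1.1 | tilt [-5.8e-03 -7.0e-04 -1.0e+00] grip 0.453 t 13.28 T [-2.16  0.49 -0.02]
```

>>> apply_moves:
  increments:
    - [0,0,0.002,0,0]
    - [0,0,0.004,0,0]
    - [0,0,0.006,0,0]

```text
clock: 13.65
ee_pos: [0.5226, 0.102, 0.0372]
tcp_rot: [[0.225, 0.974, -0.002], [0.974, -0.225, -0.006], [-0.006, -0.001, -1.0]]
wrist_force: [-2.6, -10.3, 0.6]
grip_width: 0.446
```

```bash
python3 -c "
from h import *
where()"
```

```text
roller stand x -0.5 y 12.7 axis z 88.2 mm | dAng -0.13 deg | F x -0.2 y -10.6 z 0.6 | tilt [-0.006 -0.001 -1.   ] grip 0.446 t 13.65 T [-2.13  0.51 -0.  ]
```

>>> apply_moves:
  increments:
    - [0,0,0.002,0,0]
    - [0,0,0.004,0,0]

```text
clock: 13.9
ee_pos: [0.5227, 0.102, 0.0332]
tcp_rot: [[0.225, 0.974, -0.002], [0.974, -0.225, -0.006], [-0.006, -0.001, -1.0]]
wrist_force: [-2.1, -11.1, 0.7]
grip_width: 0.444
```

```bash
python3 -c "
from h import *
where()"
```

```text
roller stand x -0.5 y 12.7 axis z 84.2 mm | dAng -0.12 deg | F x 0.4 y -11.3 z 0.7 | tilt [-6.e-03 -9.e-04 -1.e+00] grip 0.444 t 13.90 T [-2.13  0.43  0.  ]
```

>>> apply_moves:
  increments:
    - [0,0,0.0015,0,0]
    - [0,0,0.003,0,0]

```text
clock: 14.15
ee_pos: [0.523, 0.1025, 0.031]
tcp_rot: [[0.225, 0.974, -0.002], [0.974, -0.225, -0.005], [-0.005, -0.001, -1.0]]
wrist_force: [-2.5, -11.2, 4.7]
grip_width: 0.447
```

```bash
python3 -c "
from h import *
where()"
```

```text
roller stand x -0.2 y 13.2 axis z 82.0 mm | dAng -0.11 deg | F x 0.1 y -11.5 z 4.7 | tilt [-4.8e-03 -6.0e-04 -1.0e+00] grip 0.447 t 14.15 T [-2.01  0.52  0.06]
```

>>> apply_moves:
  increments:
    - [0,0,0.001,0,0]
    - [0,0,0.0015,0,0]

```text
clock: 14.4
ee_pos: [0.5232, 0.1023, 0.0295]
tcp_rot: [[0.225, 0.974, -0.001], [0.974, -0.225, -0.005], [-0.005, -0.0, -1.0]]
wrist_force: [-3.7, -12.0, 5.1]
grip_width: 0.45
```

```bash
python3 - <<'E'
from h import *
where()
w=env.snapshot("wrist")[:,:,::-1]; t=env.snapshot("scene")[:,:,::-1]
W=np.zeros((480,800,3),np.uint8)
W[:,:480]=cv2.convertScaleAbs(cv2.resize(t[185:305,250:370],None,fx=4,fy=4,interpolation=cv2.INTER_CUBIC),alpha=1.6)
W[:480,480:]=cv2.convertScaleAbs(cv2.resize(w[0:240,200:360],None,fx=2,fy=2),alpha=1.3)
cv2.imwrite("pics/f1.png",W)
E
```

```text
roller stand x -0.0 y 13.1 axis z 80.5 mm | dAng -0.12 deg | F x -1.0 y -12.5 z 5.1 | tilt [-4.9e-03 -2.0e-04 -1.0e+00] grip 0.450 t 14.40 T [-1.98  0.65  0.09]
```

View pics/f1.png

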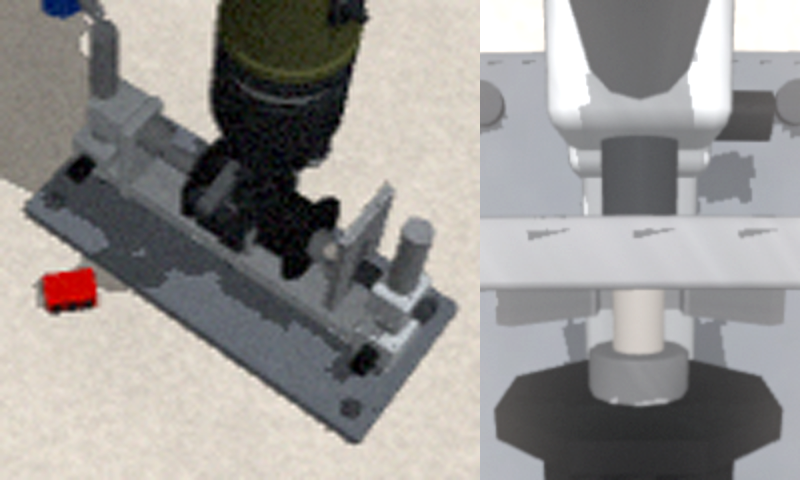

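The wrist half shows the nose in line with the trough: nose centre at x≈638, guides 498–785. But the upward force didn't rise over the last 1.5 mm, so the roller may have tipped slightly in the grip. I'll compare the silhouettes numerically.

```bash
python3 - <<'E'
from h import *
a=cv2.imread("pics/w3raw.png"); b=env.snapshot("wrist")[:,:,::-1].copy(); cv2.imwrite("pics/w4raw.png",b)
for n,im in (("w3",a),("now",b)):
    g=im.astype(float).mean(2)
    # columns profile per row of dark flange and collar
    print(n)
    for r in range(165,215,4):
        row=g[r,200:360]; dk=np.where(row<45)[0]
        print(r, "dark",(dk.min()+200,dk.max()+200) if len(dk) else None, "mid",row[70:88].mean().round(), "grad", [int(200+i) for i in np.argsort(-abs(np.diff(row[45:115])))[:4]+45])
E
```

```text
w3
165 dark None mid 190.0 grad [261, 260, 267, 290]
169 dark None mid 190.0 grad [261, 291, 290, 263]
173 dark None mid 156.0 grad [255, 254, 271, 289]
177 dark None mid 148.0 grad [254, 303, 304, 255]
181 dark None mid 142.0 grad [253, 255, 256, 302]
185 dark None mid 142.0 grad [255, 302, 303, 254]
189 dark None mid 141.0 grad [255, 303, 302, 254]
193 dark None mid 139.0 grad [256, 301, 257, 302]
197 dark (np.int64(259), np.int64(259)) mid 117.0 grad [292, 293, 265, 264]
201 dark (np.int64(264), np.int64(302)) mid 43.0 grad [265, 301, 283, 302]
205 dark (np.int64(255), np.int64(305)) mid 42.0 grad [262, 284, 261, 275]
209 dark (np.int64(255), np.int64(309)) mid 40.0 grad [309, 302, 294, 251]
213 dark (np.int64(266), np.int64(302)) mid 43.0 grad [276, 265, 275, 293]
now
165 dark None mid 154.0 grad [306, 252, 305, 253]
169 dark None mid 154.0 grad [306, 253, 305, 252]
173 dark None mid 154.0 grad [291, 266, 306, 256]
177 dark None mid 103.0 grad [303, 306, 304, 305]
181 dark (np.int64(252), np.int64(307)) mid 114.0 grad [303, 253, 254, 304]
185 dark (np.int64(252), np.int64(322)) mid 111.0 grad [303, 253, 254, 304]
189 dark (np.int64(248), np.int64(324)) mid 110.0 grad [253, 303, 254, 302]
193 dark (np.int64(242), np.int64(325)) mid 109.0 grad [303, 254, 253, 302]
197 dark (np.int64(241), np.int64(324)) mid 108.0 grad [256, 255, 301, 300]
201 dark (np.int64(242), np.int64(329)) mid 119.0 grad [293, 264, 263, 294]
205 dark (np.int64(242), np.int64(326)) mid 38.0 grad [286, 304, 278, 275]
209 dark (np.int64(243), np.int64(327)) mid 37.0 grad [248, 259, 286, 264]
213 dark (np.int64(240), np.int64(325)) mid 35.0 grad [288, 306, 313, 284]
```

```bash
python3 - <<'E'
from h import *
a=cv2.imread("pics/w3raw.png"); b=cv2.imread("pics/w4raw.png")
c=lambda im:cv2.convertScaleAbs(cv2.resize(im[160:360,200:360],None,fx=2.45,fy=3,interpolation=cv2.INTER_CUBIC),alpha=3)
W=np.hstack([c(a),np.zeros((600,8,3),np.uint8),c(b)]); print(W.shape); cv2.imwrite("pics/cmp.png",W)
E
```

```text
(600, 792, 3)
```

View pics/cmp.png

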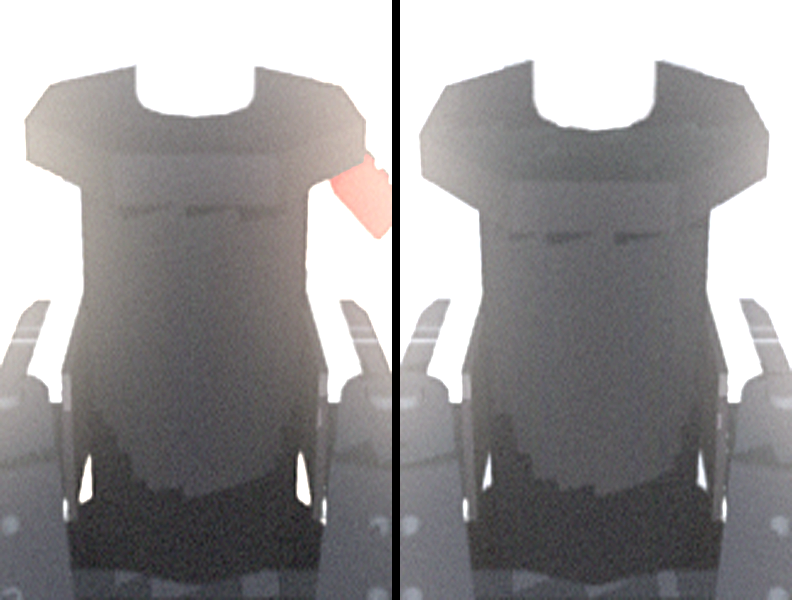

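```bash
cat > fit.py <<'E'
from h import *
from scipy.optimize import least_squares
c=env.camera_info("wrist"); M=c["mount"]
def proj(P,p):
    dx,h,th=p; y,x,z=np.array(P).T/1000   # roller y(axial), lateral, up
    X=dx+y*np.cos(th)-z*np.sin(th); U=h+y*np.sin(th)+z*np.cos(th)
    T=np.c_[X,x+.0006,-U]; Q=(T-M[:3,3])@M[:3,:3]
    return cv2.projectPoints(Q,np.zeros(3),np.zeros(3),c["intrinsics"],c["D"])[0].reshape(-1,2)
PT=[(41,-27,11.2),(41,27,11.2),(35,-27,11.2),(35,27,11.2),(35,0,27),(41,0,10),(47,-10,0),(47,10,0)]
def fit(px,w):
    px=np.array(px,float); w=np.array(w,float)
    f=lambda p:((proj(PT,p)-px)*w).ravel()
    r=least_squares(f,[0,.05,0],x_scale=[.01,.01,.1]); return r.x, np.round(f(r.x),1).tolist()
E
python3 - <<'E'
from fit import *
k=lambda x,y,o=0:((x-o)/2.45+200,y/3+160)
w=[(1,1)]*4+[(0,1)]*2+[(1,0)]*2
a=[k(26,120),k(365,122),k(26,160),k(365,160),k(0,155),k(0,116),(254.3,0),(302.8,0)]
b=[k(20,130),k(368,132),k(20,178),k(368,178),k(0,181),k(0,129),(253.5,0),(303.3,0)]
for n,p in (("w3",a),("now",b)):
    x,r=fit(p,w); print(n,"dx %.1f h %.1f mm pitch %.3f"%(x[0]*1e3,x[1]*1e3,x[2]),r)
E
```

```text
w3 dx -1.4 h 63.1 mm pitch -0.353 [0.7, -1.0, 0.4, -1.7, 0.4, 1.0, 0.7, 1.0, 0.0, 0.1, 0.0, 0.6, 2.5, 0.0, 0.8, 0.0]
now dx -2.3 h 64.3 mm pitch -0.289 [1.1, 0.1, 1.3, -0.6, 1.1, -0.1, 1.3, -0.1, 0.0, 0.1, 0.0, 0.5, 2.7, 0.0, 1.1, 0.0]
```

```bash
sed -i 's/(35,0,27)/(41,0,27)/' fit.py; python3 - <<'E'
from fit import *
k=lambda x,y,o=0:((x-o)/2.45+200,y/3+160)
w=[(1,1)]*4+[(0,1)]*2+[(1,0)]*2
a=[k(26,120),k(365,122),k(26,160),k(365,160),k(0,155),k(0,116),(254.3,0),(302.8,0)]
b=[k(20,130),k(368,132),k(20,178),k(368,178),k(0,181),k(0,129),(253.5,0),(303.3,0)]
for n,p in (("w3",a),("now",b)):
    x,r=fit(p,w); print(n,"dx %.1f h %.1f mm pitch %.3f"%(x[0]*1e3,x[1]*1e3,x[2]),r)
E
```

```text
w3 dx 0.2 h 48.5 mm pitch 0.018 [0.1, -0.5, 0.9, -1.2, 1.1, 0.9, -0.1, 0.8, 0.0, 0.1, 0.0, -0.0, 1.9, 0.0, 1.5, 0.0]
now dx 0.1 h 50.1 mm pitch 0.074 [0.5, 0.8, 1.8, 0.1, 1.8, -0.4, 0.6, -0.4, 0.0, -0.2, 0.0, 0.1, 2.0, 0.0, 1.8, 0.0]
```

The fit shows the roller has pitched nose-up in the grip by about 0.05 rad, with the nose floor near z≈83 mm. The trough is open at the top, so I can raise the roller until the pin is centred in the round cup, insert it, and let it settle level on release.

>>> apply_moves:
  increments:
    - [0,0,-0.003,0,0]
    - [0,0,-0.006,0,0]
    - [0,0,-0.008,0,0]
    - [0,0,-0.008,0,0]

```text
clock: 15.05
ee_pos: [0.5216, 0.1017, 0.0359]
tcp_rot: [[0.225, 0.974, -0.004], [0.974, -0.225, -0.007], [-0.007, -0.003, -1.0]]
wrist_force: [-2.3, -11.0, -3.8]
grip_width: 0.448
```

```bash
cat > pitch.py <<'E'
from fit import *
where()
b=env.snapshot("wrist")[:,:,::-1].copy(); cv2.imwrite("pics/w_last.png",b)
for n,im in (("w3",cv2.imread("pics/w3raw.png")),("w4",cv2.imread("pics/w4raw.png")),("now",b)):
    g=im.astype(float).mean(2); m=g[185:225,272:286].mean(1); i=int(np.argmin(np.diff(m)))
    lev=(m[max(i-4,0)]+m[i+4])/2; j=np.where(m<lev)[0][0]; row=185+j-1+(m[j-1]-lev)/(m[j-1]-m[j])
    f=m.size; 
    W=[]
    for r in range(184,194):
        d=cv2.GaussianBlur(g[r:r+1,:],(5,1),0)[0]; l=np.argmax(abs(np.diff(d[246:266])))+246.5; q=np.argmax(abs(np.diff(d[292:312])))+292.5; W.append(q-l)
    print(n,"collar row %.2f"%row,"width %.2f"%np.mean(W))
E
python3 pitch.py
```

```text
roller stand x -1.4 y 12.3 axis z 86.9 mm | dAng -0.11 deg | F x 0.2 y -11.2 z -3.8 | tilt [-0.0073 -0.0026 -1.    ] grip 0.448 t 15.05 T [-2.31  0.54 -0.  ]
w3 collar row 197.62 width 46.70
w4 collar row 202.55 width 49.00
now collar row 200.19 width 48.80
```

>>> apply_moves:
  increments:
    - [-0.002,0.0012,0,0,0]
    - [-0.004,0.0012,0,0,0]
    - [-0.006,0.0012,0,0,0]
    - [-0.007,0.0012,0,0,0]

```text
clock: 15.6
ee_pos: [0.5211, 0.0959, 0.0359]
tcp_rot: [[0.224, 0.975, -0.004], [0.975, -0.224, -0.005], [-0.006, -0.003, -1.0]]
wrist_force: [-2.2, -8.8, -3.7]
grip_width: 0.45
```

```bash
python3 pitch.py
```

```text
roller stand x -0.6 y 6.4 axis z 86.9 mm | dAng -0.06 deg | F x -0.2 y -9.0 z -3.7 | tilt [-0.0059 -0.003  -1.    ] grip 0.450 t 15.60 T [-1.9   0.58  0.05]
w3 collar row 197.62 width 46.70
w4 collar row 202.55 width 49.00
now collar row 200.11 width 47.80
```

>>> apply_moves:
  increments:
    - [-0.002,0.0003,0,0,0]
    - [-0.004,0.0003,0,0,0]
    - [-0.005,0.0003,0,0,0]
    - [-0.005,0.0003,0,0,0]

```text
clock: 16.15
ee_pos: [0.5205, 0.0919, 0.036]
tcp_rot: [[0.223, 0.975, -0.004], [0.975, -0.223, -0.004], [-0.005, -0.003, -1.0]]
wrist_force: [-3.5, -7.3, -4.4]
grip_width: 0.449
```

```bash
python3 pitch.py
```

```text
roller stand x -0.3 y 2.4 axis z 87.0 mm | dAng -0.03 deg | F x -1.7 y -7.8 z -4.4 | tilt [-0.0047 -0.0027 -1.    ] grip 0.449 t 16.15 T [-1.53  0.47  0.06]
w3 collar row 197.62 width 46.70
w4 collar row 202.55 width 49.00
now collar row 200.01 width 47.90
```

>>> apply_moves:
  increments:
    - [-0.001,0,0,0,0]
    - [-0.002,0,0,0,0]
    - [-0.003,0,0,0,0]
    - [-0.003,0,0,0,0]

```text
clock: 16.7
ee_pos: [0.5208, 0.0917, 0.0367]
tcp_rot: [[0.222, 0.975, -0.001], [0.975, -0.222, -0.001], [-0.001, -0.001, -1.0]]
wrist_force: [-2.6, -5.0, -4.8]
grip_width: 0.448
```

```bash
python3 pitch.py
```

```text
roller stand x 0.0 y 2.0 axis z 87.7 mm | dAng 0.05 deg | F x -1.4 y -5.4 z -4.8 | tilt [-9.0e-04 -1.1e-03 -1.0e+00] grip 0.448 t 16.70 T [-0.97  0.52 -0.04]
w3 collar row 197.62 width 46.70
w4 collar row 202.55 width 49.00
now collar row 200.06 width 47.80
```

>>> apply_moves:
  increments:
    - [0,0,0.001,0,0]
    - [0,0,0.002,0,0]
    - [0,0,0.0025,0,0]
    - [0,0,0.0025,0,0]

```text
clock: 17.25
ee_pos: [0.522, 0.0915, 0.0352]
tcp_rot: [[0.223, 0.975, 0.001], [0.975, -0.223, -0.0], [-0.0, 0.001, -1.0]]
wrist_force: [-2.5, -5.9, 0.0]
grip_width: 0.451
```

```bash
python3 pitch.py
```

```text
roller stand x 1.2 y 2.0 axis z 86.2 mm | dAng 0.02 deg | F x -1.1 y -6.3 z 0.0 | tilt [-2.e-04  9.e-04 -1.e+00] grip 0.451 t 17.25 T [-1.17  0.54 -0.1 ]
w3 collar row 197.62 width 46.70
w4 collar row 202.55 width 49.00
now collar row 199.95 width 47.70
```

>>> apply_moves:
  increments:
    - [0,-0.001,0.001,0,0]
    - [0,-0.001,0.002,0,0]
    - [0,-0.001,0.002,0,0]

```text
clock: 17.68
ee_pos: [0.5222, 0.0916, 0.0339]
tcp_rot: [[0.222, 0.975, 0.003], [0.975, -0.222, -0.0], [0.0, 0.003, -1.0]]
wrist_force: [-1.4, -4.1, 1.0]
grip_width: 0.444
```

```bash
python3 pitch.py
```

```text
roller stand x 1.2 y 2.2 axis z 84.9 mm | dAng 0.03 deg | F x -0.5 y -4.3 z 1.0 | tilt [ 3.0e-04  2.9e-03 -1.0e+00] grip 0.444 t 17.68 T [-1.41  0.4  -0.03]
w3 collar row 197.62 width 46.70
w4 collar row 202.55 width 49.00
now collar row 199.08 width 47.00
```

>>> apply_moves:
  increments:
    - [0,0,0,0,55]
    - [0,0,0,0,65]
    - [0,0,0,0,80]
    - [0,0,0,0,80]

```text
clock: 18.23
ee_pos: [0.5207, 0.0929, 0.0327]
tcp_rot: [[0.222, 0.975, 0.001], [0.975, -0.222, 0.001], [0.001, 0.0, -1.0]]
wrist_force: [-1.1, 0.2, 0.2]
grip_width: 0.8
```

```bash
python3 pitch.py
```

```text
roller stand x -0.4 y 3.0 axis z 83.7 mm | dAng 0.07 deg | F x -1.1 y -0.0 z 0.2 | tilt [ 7.e-04  4.e-04 -1.e+00] grip 0.800 t 18.23 T [-0.05  0.    0.07]
w3 collar row 197.62 width 46.70
w4 collar row 202.55 width 49.00
now collar row 202.37 width 49.20
```

>>> apply_moves:
  increments:
    - [0,0,-0.02,0,80]
    - [0,0,-0.05,0,80]
    - [0,0,-0.09,0,80]
    - [0,0,-0.13,0,80]
    - [0,0,-0.13,0,80]

```text
clock: 18.9
ee_pos: [0.5229, 0.0929, 0.1659]
tcp_rot: [[0.222, 0.975, 0.006], [0.975, -0.222, 0.003], [0.004, 0.005, -1.0]]
wrist_force: [0.7, 0.0, -0.1]
grip_width: 0.799
```

```bash
python3 - <<'E'
from h import *
where()
w=env.snapshot("wrist")[:,:,::-1]; t=env.snapshot("scene")[:,:,::-1]
cv2.imwrite("pics/w5raw.png",w);cv2.imwrite("pics/s5raw.png",t)
W=np.zeros((600,800,3),np.uint8)
W[:480,:400]=cv2.convertScaleAbs(cv2.resize(t[190:286,275:355],None,fx=5,fy=5,interpolation=cv2.INTER_CUBIC),alpha=1.6)
W[:600,400:]=cv2.convertScaleAbs(cv2.resize(w[0:300,180:380],None,fx=2,fy=2,interpolation=cv2.INTER_CUBIC),alpha=1.6)
cv2.imwrite("pics/f2.png",W)
E
```

```text
roller stand x 1.5 y 3.4 axis z 216.9 mm | dAng 0.05 deg | F x 0.7 y 0.2 z -0.1 | tilt [ 0.0043  0.0054 -1.    ] grip 0.799 t 18.90 T [ 0.   -0.06  0.04]
```

View pics/f2.png

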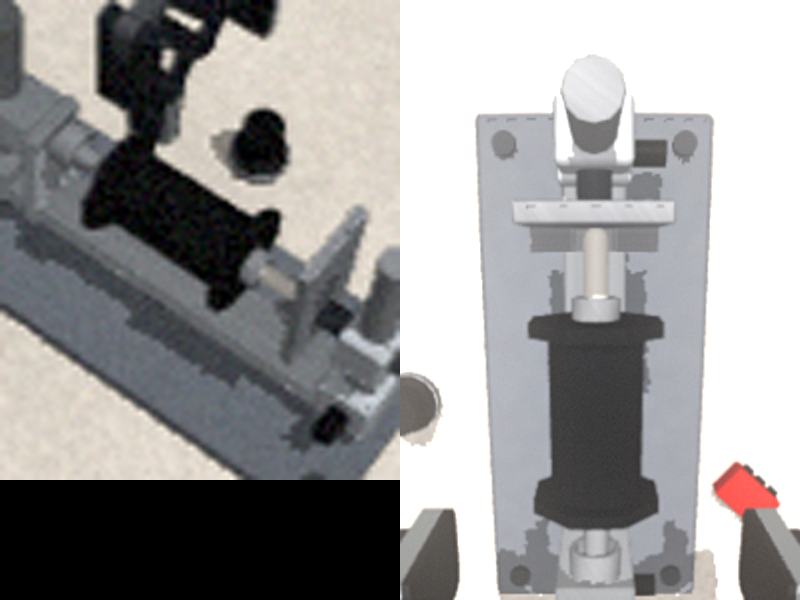

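The picture shows the roller between the cups with the pin in the round cup (595,545) and the nose in the trough under the wall (595,232). Near flange is x 529–664, far flange 534–658. Next, a numeric check of seating and level from the same picture.

```bash
python3 - <<'E'
from h import *
from scipy.optimize import least_squares
s=env.read_state()
px=lambda *a:np.array(a,float)/2+[180,0]
# stand origin from plate corners + fit of edges
c=onplane("wrist",px((477,115),(713,115),(494,590),(696,590)),.012)
print("plate corners tool",(totool(c)*1e3).round(1).tolist())
Y=(c[0]-c[2])+(c[1]-c[3]); Y/=np.linalg.norm(Y); X=np.array([Y[1],-Y[0],0]); mid=(c[0]+c[1])/2; O=mid-.135*Y; O[2]=0
print("O",O,"ang",np.degrees(np.arctan2(Y[1],Y[0])),"vs prior",stand()[0])
PT=np.array([(41,-27,11.2),(41,27,11.2),(-35,-27,11.2),(-35,27,11.2),(50,-10,0),(50,10,0),(0,-20,0),(0,20,0)])/1e3
ob=px((529,325),(664,325),(534,490),(658,490),(573,303),(620,303),(549,410),(642,410)); w=np.array([[1,1],[1,1],[1,1],[1,1],[1,.5],[1,.5],[1,0],[1,0]])
def pr(p):
    x,y,z,yaw,pt=p; e=Y*np.cos(pt)+X*yaw+np.array([0,0,np.sin(pt)]); e/=np.linalg.norm(e); l=np.cross(e,[0,0,1]);l/=np.linalg.norm(l);u=np.cross(l,e)
    return project("wrist",O+X*x+Y*y+np.array([0,0,z])+PT[:,:1]*e+PT[:,1:2]*l+PT[:,2:]*u,s)
r=least_squares(lambda p:((pr(p)-ob)*w).ravel(),[0,0,.084,0,0],x_scale=[.01,.01,.01,.05,.05])
print("x y z mm",r.x[:3]*1e3,"yaw,pitch",r.x[3:],(pr(r.x)-ob).round(1).tolist())
print("level prediction", ((pr([0,0,.0835,0,0])-[180,0])*2).round().tolist())
E
```

```text
plate corners tool [[132.3, 137.9, 150.6], [138.1, 264.1, 150.6], [-132.5, 180.2, 150.4], [-136.6, 314.5, 150.4]]
O [0.73927292 0.04490869 0.        ] ang 86.92015586544268 vs prior [0.52102482 0.08985166]
x y z mm [-47.72006277   3.33799268  76.0875182 ] yaw,pitch [ 0.11719017 -0.12786666] [[8.6, -0.6], [1.0, -3.0], [3.4, 4.0], [-1.0, 0.3], [-1.4, -0.7], [-3.4, -1.6], [-1.7, 2.5], [-6.2, 0.3]]
level prediction [[662.0, 329.0], [781.0, 310.0], [656.0, 498.0], [767.0, 478.0], [682.0, 299.0], [725.0, 292.0], [657.0, 414.0], [739.0, 400.0]]
```

```bash
python3 - <<'E'
from h import *
from scipy.optimize import least_squares
s=env.read_state()
px=lambda *a:(np.array(a,float)-[400,0])/2+[180,0]
c=onplane("wrist",px((477,115),(713,115),(496,590),(696,590)),.012)
print("plate corners tool",(totool(c)*1e3).round(1).tolist())
Y=(c[0]-c[2])+(c[1]-c[3]); Y/=np.linalg.norm(Y); X=np.array([Y[1],-Y[0],0]); mid=c.mean(0); O=mid.copy(); O[2]=0
print("O",O,"ang",np.degrees(np.arctan2(Y[1],Y[0])),"vs prior",stand()[0])
PT=np.array([(41,-27,11.2),(41,27,11.2),(-35,-27,11.2),(-35,27,11.2),(50,-10,0),(50,10,0),(0,-20,0),(0,20,0)])/1e3
ob=px((529,325),(664,325),(534,490),(658,490),(573,303),(620,303),(549,410),(642,410)); w=np.array([[1,1],[1,1],[1,1],[1,1],[1,.5],[1,.5],[1,0],[1,0]])
def pr(p):
    x,y,z,yaw,pt=p; e=Y*np.cos(pt)+X*yaw+np.array([0,0,np.sin(pt)]); e/=np.linalg.norm(e); l=np.cross(e,[0,0,1]);l/=np.linalg.norm(l);u=np.cross(l,e)
    return project("wrist",O+X*x+Y*y+np.array([0,0,z])+PT[:,:1]*e+PT[:,1:2]*l+PT[:,2:]*u,s)
r=least_squares(lambda p:((pr(p)-ob)*w).ravel(),[0,0,.084,0,0],x_scale=[.01,.01,.01,.05,.05])
print("x y z mm",r.x[:3]*1e3,"yaw,pitch",r.x[3:],(pr(r.x)-ob).round(1).tolist())
f=lambda p:((pr(p)-[180,0])*2+[400,0]).round().tolist()
print("level", f([0,0,.0835,0,0]))
print("pitch.05", f([0,0,.0835,0,0.05]))
tip=onplane("wrist",px((595,230)),.0835); print("nose tip y_s",(tip-O)@Y*1e3,"x",(tip-O)@X*1e3)
cup=onplane("wrist",px((595,545)),.09); print("cup y_s",(cup-O)@Y*1e3,(cup-O)@X*1e3)
E
```

```text
plate corners tool [[130.7, -59.1, 150.5], [130.6, 56.3, 150.6], [-130.7, -61.3, 150.4], [-130.8, 58.7, 150.4]]
O [0.51917525 0.09280104 0.        ] ang 77.20355677661644 vs prior [0.52102482 0.08985166]
x y z mm [ 0.50502141 -1.75804111 73.55012338] yaw,pitch [0.00452237 0.12740879] [[-0.0, 0.2], [-0.3, 0.4], [0.9, 0.3], [-1.1, 0.5], [-0.4, -2.9], [0.3, -2.8], [1.0, -0.4], [-0.4, -0.3]]
level [[526.0, 318.0], [663.0, 318.0], [532.0, 498.0], [658.0, 498.0], [570.0, 293.0], [619.0, 293.0], [548.0, 412.0], [642.0, 411.0]]
pitch.05 [[525.0, 321.0], [664.0, 320.0], [532.0, 497.0], [658.0, 497.0], [570.0, 293.0], [619.0, 293.0], [548.0, 412.0], [642.0, 411.0]]
nose tip y_s [74.60868172] x [0.24030865]
cup y_s [-59.78983348] [-0.04224642]
```

The first-order check agrees: x≈0.5 mm, and the flange widths match a level pose. I'll get pitch more precisely from the barrel taper.

```bash
python3 - <<'E'
from h import *
from scipy.optimize import least_squares
s=env.read_state(); im=cv2.imread("pics/w5raw.png").astype(float).mean(2); g=cv2.GaussianBlur(im,(3,3),0)
def sub(r,lo,hi,sign):
    d=np.diff(g[r,lo:hi])*sign; k=int(np.argmax(d)); k=min(max(k,1),len(d)-2)
    a,b,c=d[k-1:k+2]; return lo+k+.5+.5*(a-c)/(a-2*b+c+1e-9)
rows=np.arange(174,236,3)
L=np.array([sub(r,244,264,-1) for r in rows]);R=np.array([sub(r,292,312,1) for r in rows])
ok=(abs(L-np.polyval(np.polyfit(rows,L,1),rows))<.8)&(abs(R-np.polyval(np.polyfit(rows,R,1),rows))<.8)
print((R-L).round(1))
O,Xs,Ys,b=stand(); X=np.r_[Xs,0];Y=np.r_[Ys,0];O=np.r_[O,0]+.0022*Y-.001*X
th=np.linspace(0,np.pi,25); ys=np.linspace(-.035,.035,15)
def sil(p):
    x,z,yaw,pt=p; e=Y*np.cos(pt)+X*yaw+np.array([0,0,np.sin(pt)]); l=np.cross(e,[0,0,1]);l/=np.linalg.norm(l);u=np.cross(l,e)
    l_,r_=[],[]
    P=np.array([O+X*x+[0,0,z]+y*e+.02*(np.cos(t)*l+np.sin(t)*u) for y in ys for t in th])
    q=project("wrist",P,s).reshape(len(ys),len(th),2)
    f=lambda idx:q[np.arange(len(ys)),idx]
    A=f(q[:,:,0].argmin(1));B=f(q[:,:,0].argmax(1))
    it=lambda A:np.interp(rows,A[::-1,1],A[::-1,0]) if A[0,1]>A[-1,1] else np.interp(rows,A[:,1],A[:,0])
    return it(A),it(B)
def res(p):
    a,c=sil(p); return np.r_[(a-L)[ok],(c-R)[ok]]
r=least_squares(res,[0,.084,0,0],x_scale=[.01,.01,.05,.05],diff_step=1e-3,loss="soft_l1")
J=r.jac; sd=np.sqrt(np.diag(np.linalg.inv(J.T@J)))*np.std(res(r.x))
print("x,z mm",r.x[:2]*1e3,"yaw,pitch",r.x[2:],"sd",sd,"n",ok.sum(),"rms",np.std(res(r.x)))
E
```

```text
[48.7 47.8 48.3 48.  47.6 47.2 46.8 46.5 46.4 46.3 46.2 46.2 46.1 46.1
 45.9 45.7 45.5 45.4 45.1 44.8 44.8]
x,z mm [-1.22224459 80.5477351 ] yaw,pitch [0.00253647 0.09296116] sd [2.45112741e-05 3.07612534e-04 1.46168055e-03 1.82430744e-02] n 21 rms 0.17988130416062909
```

```bash
python3 - <<'E'
from h import *
O,Xs,Ys,b=stand(); X=np.r_[Xs,0];Y=np.r_[Ys,0];O=np.r_[O,0]+.0022*Y-.001*X
f=lambda P:((project("scene",P)-[275,190])*5).round().astype(int).tolist()
for pt,z in ((0,.0835),(.05,.0835),(.1,.081)):
    e=Y*np.cos(pt)+np.array([0,0,np.sin(pt)]);u=np.cross(X,e)
    P=[O+[0,0,z]+y*e+a*X+c*u for y,a,c in [(.05,0,0),(.041,.0112,.027),(.041,.0112,-.027),(-.041,.0112,.027),(-.041,.0112,-.027),(-.05,0,0),(.077,0,0)]]
    print(pt,dict(zip(["collar","flN_top","flN_bot","flF_top","flF_bot","pin50","tip"],f(P))))
W=cv2.imread("pics/s5raw.png")[205:275,285:345]
cv2.imwrite("pics/f3.png",cv2.convertScaleAbs(cv2.resize(W,(600,700)[0:2],interpolation=cv2.INTER_CUBIC)[:600],alpha=2.2))
print("wall/plate check", f([O+.105*0*Y, O+.135*Y+.06*X+[0,0,.012],O+.135*Y-.06*X+[0,0,.012],O-.135*Y-.06*X+[0,0,.012]]))
E
```

```text
0 {'collar': [262, 274], 'flN_top': [239, 251], 'flN_bot': [228, 306], 'flF_top': [101, 161], 'flF_bot': [97, 219], 'pin50': [98, 166], 'tip': [308, 304]}
0.05 {'collar': [262, 271], 'flN_top': [237, 247], 'flN_bot': [231, 305], 'flF_top': [99, 162], 'flF_bot': [99, 222], 'pin50': [98, 169], 'tip': [309, 300]}
0.1 {'collar': [262, 271], 'flN_top': [234, 246], 'flN_bot': [233, 307], 'flF_top': [97, 166], 'flF_bot': [101, 228], 'pin50': [98, 175], 'tip': [309, 298]}
wall/plate check [[167, 301], [321, 524], [448, 353], [38, 87]]
```

View pics/f3.png

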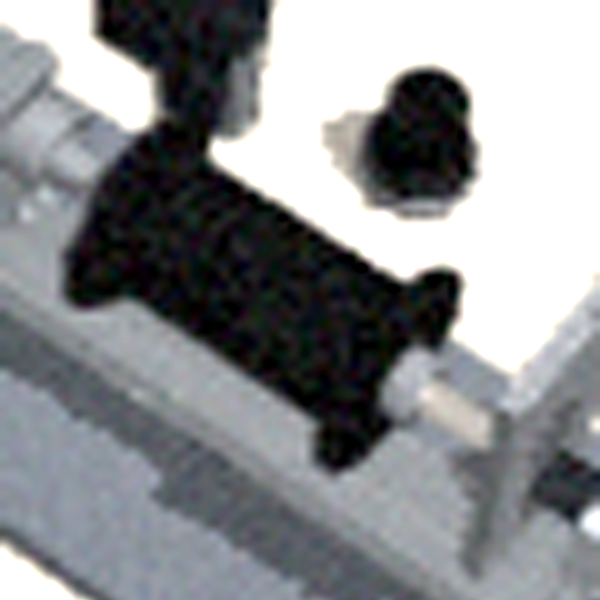

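The scene crop shows pin, barrel and nose in line: barrel edges (215,150)→(410,280) and (140,300)→(320,420), slope ≈0.667. The level prediction is 0.66, against 0.62 for a 0.05 rad tilt. I'll confirm by edge fitting.

```bash
python3 - <<'E'
from h import *
g=cv2.imread("pics/s5raw.png").astype(float).mean(2); g=cv2.GaussianBlur(g,(3,3),0)
def line(x0,x1,ya,yb):  # f3 coords approx line endpoints
    pts=[]
    for X in np.arange(x0,x1):
        yc=ya+(yb-ya)*(X-x0)/(x1-x0); lo=int(yc-4); d=abs(np.diff(g[lo:lo+9,X])); k=min(max(int(d.argmax()),1),6)
        a,b,c=d[k-1:k+2]; pts.append((X,lo+k+.5+.5*(a-c)/(a-2*b+c+1e-9)))
    p=np.array(pts); q=np.polyfit(p[:,0],p[:,1],1); r=p[:,1]-np.polyval(q,p[:,0]); m=abs(r)<.7; q=np.polyfit(p[m,0],p[m,1],1); return q[0],m.sum(),np.std(r[m])
print("upper",line(308,325,205+16.7,205+28),"lower",line(300,316,205+30.5,205+41))
O,Xs,Ys,b=stand(); X=np.r_[Xs,0];Y=np.r_[Ys,0];O=np.r_[O,0]+.0022*Y-.001*X
th=np.linspace(0,2*np.pi,73)
for pt in (-.05,0,.05,.1):
    e=Y*np.cos(pt)+np.array([0,0,np.sin(pt)]);u=np.cross(X,e); S=[]
    q=project("scene",np.array([O+[0,0,.0835]+y*e+.02*(np.cos(t)*X+np.sin(t)*u) for y in (-.025,.025) for t in th])).reshape(2,73,2)
    n=np.array([-.55,.83])
    for k in (1,-1):
        A=[q[i][(k*q[i]@n).argmax()] for i in (0,1)]; S.append((A[1][1]-A[0][1])/(A[1][0]-A[0][0]))
    print(pt,"lower,upper slope",np.round(S,3))
E
```

```text
upper (np.float64(0.6316265577670431), np.int64(17), np.float64(0.06897994144700671)) lower (np.float64(0.6649338341099189), np.int64(16), np.float64(0.07976060473560839))
-0.05 lower,upper slope [0.7   0.681]
0 lower,upper slope [0.666 0.645]
0.05 lower,upper slope [0.632 0.609]
0.1 lower,upper slope [0.599 0.573]
```

```bash
python3 - <<'E'
from h import *
s=env.read_state(); g=cv2.GaussianBlur(cv2.imread("pics/w5raw.png").astype(float).mean(2),(3,3),0)
def sub(r,lo,hi,sign):
    d=np.diff(g[r,lo:hi])*sign; k=min(max(int(np.argmax(d)),1),len(d)-2); a,b,c=d[k-1:k+2]; return lo+k+.5+.5*(a-c)/(a-2*b+c+1e-9)
rows=np.arange(194,234); w=np.array([sub(r,292,312,1)-sub(r,244,264,-1) for r in rows])
m=np.abs(w-np.median(w))<2; q=np.polyfit(rows[m],w[m],1); print("obs rel taper/row",q[0]/np.mean(w[m]),"±",np.std(w[m]-np.polyval(q,rows[m]))/np.sqrt(m.sum())/11.5/45)
O,Xs,Ys,b=stand(); X=np.r_[Xs,0];Y=np.r_[Ys,0];O=np.r_[O,0]+.0022*Y-.001*X; th=np.linspace(0,np.pi,181)
for pt in (-.05,0,.05,.1):
    e=Y*np.cos(pt)+np.array([0,0,np.sin(pt)]);u=np.cross(X,e);T=[]
    for y in np.linspace(-.025,.025,11):
        p=project("wrist",np.array([O+[0,0,.0835]+y*e+.02*(np.cos(t)*X+np.sin(t)*u) for t in th]),s); T.append((p[:,1].mean() if 0 else p[p[:,0].argmax(),1],np.ptp(p[:,0])))
    T=np.array(T);k=np.polyfit(T[:,0],T[:,1],1);print(pt,k[0]/T[:,1].mean(),T[:,1].mean())
E
```

```text
obs rel taper/row -0.0009946301238475625 ± 4.668086047747762e-05
-0.05 -0.0007450232380325809 46.93286464384148
0 -0.0009159415302811866 46.93409379994057
0.05 -0.0010916880275623295 46.935488079571854
0.1 -0.0012733986405089664 46.9370059457101
```

```bash
python3 -c "
from h import *
print(env.hand_in())"
```

```text
the job is handed in; nothing more can be done
None
```

The roller is in the stand and the job is handed in at about 19 s of the 72 s; hand-in gave no verdict.

- **Grasp:** The first grasp missed and the fingers shut on top of the barrel, pushing up with 21 N. The real finger ends sit about 30 mm behind the stated tool point. I went lower and gripped the barrel at about 38 mm opening.
- **Fitting:** I pressed the nose in by about 19 mm against the tall cup, with about 13 N. I lowered it onto the trough floor and felt contact at about 82–83 mm. The roller tipped nose-up by about 0.05 rad there, so I raised it 6–7 mm and slid the pin in until it stopped. I then lowered it until the pin rested in the cup and let go.
- **Position:** In the last pictures the pin is in the round cup and the nose is in the trough. The roller is within about 1.5 mm sideways and about 2 mm lengthways of its seat. The gripper is clear with no force on it.
- **Level:** The scene view gives a tilt of 0.00–0.02 rad and the barrel taper about 0.02 ± 0.013 rad, inside the 0.05 limit.
- **Checks that disagreed:** Two rougher fits gave 0.09 and 0.13 rad. I discounted them because the first took in flange edges and the second used loosely read pixel rows. The two stand measurements also differed by about 3 mm lengthways. The pin's stop read as +2 mm on the first, so I judged it home by feel.
- **Force and other items:** Wrist force while fitting stayed near 13 N. The connector and plug look undisturbed. I did not re-measure the other items, but the arm never went near them.

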